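Switch on the desk in order

ROBOT

A 6-joint arm with a two-finger parallel gripper is mounted at the origin on the work surface. World frame = base frame: x ahead of the robot, y to its left, z up, the work surface at z = 0. Lengths are in m, angles in rad, forces in N, time in s.
With the tool pointing down it reaches from about 0.4 to 0.925 m from the base axis. Payload 12.5 kg.
Tool frame: the origin (TCP) lies between the finger pads; the fingertips stand 19 mm ahead of it and the grasp point (between the pads) is the TCP; z points along the fingers, y is the line along which they close (so a half turn about z gives the same grasp; the last joint's range is limited). The gripper opens to 95 mm and grips with 3 to 60 N. Pads are 20 mm wide; open, the fingers measure 119 mm over their backs; the gripper's body (75 mm by 180 mm) begins 59 mm behind the grasp point.
Start: joints at [1.145, 0.491, 1.559, -0, 1.092, -0.106], TCP at [0.196, 0.593, 0.234] pointing down, gripper open.
Joint ranges: [-3.1, 3.1], [-0.84, 2.19], [0.05, 2.79], [-1.13, 4.28], [0.06, 2.93], [-2.69, 2.69]. Speed limits (rad/s): [2.22, 2.22, 2.79, 3.14, 3.14, 3.14].

INTERFACE

Orientations are given as a 3x3 rotation matrix whose columns are the frame's x, y, z axes.
In Python, from workcell import arm gives the robot as it stands. The module is installed in compiled form; this text tells all that it offers.
- The arm moves only by the tool drive_tool, never from a script. Its argument "series" is a list of rows, each a list of 2 entries, a list of its own where there are three numbers: the shift along the tool's x, y, z in mm, then the turn, a rotation vector about the tool's x, y, z in degrees. A call has 1 to 8 rows; each row shifts and turns the commanded pose from where the row before left it, along the tool's axes as they then stand; what a row does not reach is not made up. A row lasts 1/10 s, in which the tool goes at most 50 mm and 8.59 degrees, less where a joint would pass 70% of its speed; a pose out of reach is approached as far as the arm can. A call is refused whole if a number of a shift passes 50 or a number of a turn 8.59, either way. A call with a gripper value outside its range is refused whole. "claw" is the opening, from -1 (shut) to 1 (fully open), set as the call begins (left out, the last holds). The fingers move at their own pace and stop on an object; "squeeze" is the grip in N (left out, the last holds). Time passes only in rows, so rows that do not move let the fingers close. It gives the time, the measured TCP pose, the force, the opening and the grip force at its end, in the units of the state.
- arm.read_state(): the state, without advancing time (a new reading comes with each control period).
- arm.read_camera(name): name is "scene" or "side" or "wrist"; returns a dict with "image" (384x512x3 uint8, red, green, blue), "z_map" (384x512 float32, m along the optical axis (not along the pixel's ray), 0 where there is no reading), "mtx" (3x3 intrinsics, pixels), "R" (3x3) and "t" (3): a world point X has camera coordinates R X + t; the wrist camera has in their place "hand_eye" (4x4, takes a point from camera to tool coordinates, whose origin is the TCP and whose axes are the flange's). Camera axes: x right, y down, z forward; pixel columns grow to the right and rows downward; lengths in m; the calibration is good to about 2 mm. A picture is of the moment at which its call begins: read the wrist's pose just before it.
- arm.job_done(): hands the job in; it is judged then, once.
The state is a dict: "time": time; "joint_positions": joint angles; "qvel": joint speeds; "tau": joint torques, N m; "position": TCP position; "orientation": TCP orientation; "wrist_force": force on the tool from outside, world axes, zero at the start; "ft_torque": the same for the moment, N m; "gripper_width": opening from 0.0 (shut) to 1.0 (fully open); "grasp_force": force on a finger pad.
Only numpy, scipy, OpenCV 4.12 (cv2) and the standard library are available. Lean on these libraries where they do the work, as an engineer would, in place of code of your own. Each camera call takes 0.05 s, during which the arm holds its last target. There are 200 camera calls.

TASK

Switch on the desk for work: among the four switches in the wooden tray, gently press the large round key fully down, then the long bar key, then the square key, in that order; each stays down by itself. Leave the small round key up, do not lift or tip any switch, and do not disturb the mug, the glue stick or the phone.

Things in the scene. Friction and masses are not known exactly. Their poses are not given: they have to be found in the camera images.
- tray: Shallow dark wooden desk tray, fixed to the desk, 161 x 161 mm and 20 mm high, walls and floor 5 mm thick, split by two 5 mm dividers into 2 x 2 square compartments, one switch pod standing loose in each (compartment centres at +-39 mm in its x and y; which pod is in which varies). Origin at the centre of its underside on the desk, z up.
- round_pod: Loose white plastic switch pod, 70 x 70 x 28 mm, about 0.25 kg, with the LARGE ROUND key, a disc 40 mm across, in grey plastic standing out of the middle of its top (the desk supply). Origin at the centre of its underside (5 mm above the desk); z up, x and y along the tray's. The four pods and keys have the same colours.
- round_top (a point): Centre of the top face of the LARGE ROUND key, a disc 40 mm across; it goes down with the key. With the key up it is 18 mm above the pod's top, 51 mm above the desk; fully down and let go, 43 mm.
- round_key (a joint): How far the LARGE ROUND key is pushed down, in m: 0 up (as at the start), 0.008 fully down on its stop. It slides straight down against about 2.5 N of friction and stays where it is left. Its cap sits on a 2 N/mm spring (up to 6 mm, not counted in this number): it gives about 1 mm while the key slides, more once the key is on its stop, so the force passes 3 N only then.
- bar_pod: Loose white plastic switch pod, 70 x 70 x 28 mm, about 0.25 kg, with the LONG BAR key, 20 x 60 mm, long along its pod's y axis, in grey plastic standing out of the middle of its top (the monitor). Origin at the centre of its underside (5 mm above the desk); z up, x and y along the tray's. The four pods and keys have the same colours.
- bar_top (a point): Centre of the top face of the LONG BAR key, 20 x 60 mm, long along its pod's y axis; it goes down with the key. With the key up it is 18 mm above the pod's top, 51 mm above the desk; fully down and let go, 43 mm.
- bar_key (a joint): How far the LONG BAR key is pushed down, in m: 0 up (as at the start), 0.008 fully down on its stop. It slides straight down against about 2.5 N of friction and stays where it is left. Its cap sits on a 2 N/mm spring (up to 6 mm, not counted in this number): it gives about 1 mm while the key slides, more once the key is on its stop, so the force passes 3 N only then.
- square_pod: Loose white plastic switch pod, 70 x 70 x 28 mm, about 0.25 kg, with the SQUARE key, 28 x 28 mm, in grey plastic standing out of the middle of its top (the reading lamp). Origin at the centre of its underside (5 mm above the desk); z up, x and y along the tray's. The four pods and keys have the same colours.
- square_top (a point): Centre of the top face of the SQUARE key, 28 x 28 mm; it goes down with the key. With the key up it is 18 mm above the pod's top, 51 mm above the desk; fully down and let go, 43 mm.
- square_key (a joint): How far the SQUARE key is pushed down, in m: 0 up (as at the start), 0.008 fully down on its stop. It slides straight down against about 2.5 N of friction and stays where it is left. Its cap sits on a 2 N/mm spring (up to 6 mm, not counted in this number): it gives about 1 mm while the key slides, more once the key is on its stop, so the force passes 3 N only then.
- small_pod: Loose white plastic switch pod, 70 x 70 x 28 mm, about 0.25 kg, with the SMALL ROUND key, a disc 16 mm across, in grey plastic standing out of the middle of its top (the fan, to be left off). Origin at the centre of its underside (5 mm above the desk); z up, x and y along the tray's. The four pods and keys have the same colours.
- small_top (a point): Centre of the top face of the SMALL ROUND key, a disc 16 mm across; it goes down with the key. With the key up it is 18 mm above the pod's top, 51 mm above the desk; fully down and let go, 43 mm.
- small_key (a joint): How far the SMALL ROUND key is pushed down, in m: 0 up (as at the start), 0.008 fully down on its stop. It slides straight down against about 2.5 N of friction and stays where it is left. Its cap sits on a 2 N/mm spring (up to 6 mm, not counted in this number): it gives about 1 mm while the key slides, more once the key is on its stop, so the force passes 3 N only then.
- mug: Bystander: white ceramic mug, 78 mm across, 92 mm high, with a handle, standing on the desk beside the tray. Origin at the centre of its underside.
- glue_stick: Bystander: white upright glue stick, 28 mm across, 90 mm high, on the desk on the other side of the tray. Origin at the centre of its underside.
- phone: Bystander: black phone with a grey glass screen, 72 x 150 x 9 mm, lying flat on the desk beyond the tray. Origin at the centre of its underside.
There are look-alikes about, which are no part of the job. What is shaped like the square_pod but orange or pink is not meant. What is shaped like the round_pod but purple or red is not meant.

How it is judged:
By the outcome, as a careful person would: the job done as asked, in the order asked, and still so for the second after the job is handed in, with the robot touching nothing.
It also fails if it takes over 40 s, if anything falls off the work surface, if the arm or the gripper's body presses on something with over 40 N, if the wrist force passes 120 N, or if a joint passes its speed limit or range.

## Working session

There is one attempt and no reset: what is moved stays moved. The work goes in short steps, Python scripts to look and compute and a tool call to move; the robot and the scene stay as the last step left them, time stands still between calls to the robot, and variables do not carry over. Pictures are saved under pics/ and viewed, at most 10 in all, crops included, and the job is handed in when it is done.

Besides the shell and the picture viewer there is one more tool, called after ">>>" by a JSON object that holds its "method" and its "body", one argument or row to a line. drive_tool: Moves the arm, as the interface text tells. Its arguments: {"type":"object","properties":{"series":{"type":"array","items":{"type":"array"}},"claw":{"type":"number"},"squeeze":{"type":"number"}},"required":["series"]}

```bash
mkdir -p pics; cat > h.py <<'E'
import numpy as np, cv2
from workcell import arm
def cam(n):
    s=arm.read_state(); c=arm.read_camera(n)
    if 'hand_eye' in c:
        T=np.eye(4);T[:3,:3]=s['orientation'];T[:3,3]=s['position'];M=T@np.array(c['hand_eye'])
        c['Rw'],c['o']=M[:3,:3],M[:3,3]
    else:
        c['Rw']=np.array(c['R']).T;c['o']=-c['Rw']@np.array(c['t'])
    return c
def ray(c,u,v,z):
    d=c['Rw']@np.linalg.inv(c['mtx'])@np.array([u,v,1.]);return c['o']+d*(z-c['o'][2])/d[2]
def cloud(c):
    v,u=np.mgrid[:384,:512];p=np.stack([u,v,np.ones_like(u)],-1)@np.linalg.inv(c['mtx']).T*c['z_map'][...,None]
    return p@c['Rw'].T+c['o']
def save(c,f): cv2.imwrite('pics/'+f,c['image'][:,:,::-1])
E
python3 - <<'E'
from h import *
s=arm.read_state();print(s['time'],s['position'],s['orientation'],s['wrist_force'])
ims=[]
for n in('scene','side'):
    c=cam(n);save(c,n+'0.png');print(n,c['o'],np.array(c['mtx'])[0])
E
```

```text
0.0 [0.19637012 0.59311185 0.23303419] [[-9.49309606e-01  3.14342283e-01 -4.48900454e-04]
 [ 3.14342589e-01  9.49309022e-01 -1.05729142e-03]
 [ 9.37938522e-05 -1.14480543e-03 -9.99999340e-01]] [ 0.14611707 -0.25552415 -0.4670749 ]
scene [1.0870764  0.12881747 0.86609498] [403.98247494   0.         256.44947872]
side [-0.0534547  -0.781115    0.71028394] [485.16183042   0.         252.23369058]
```

View pics/scene0.png

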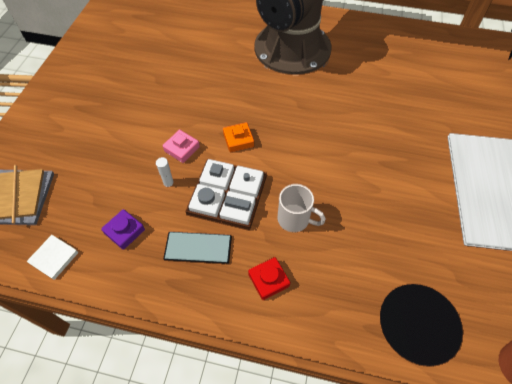

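View pics/side0.png

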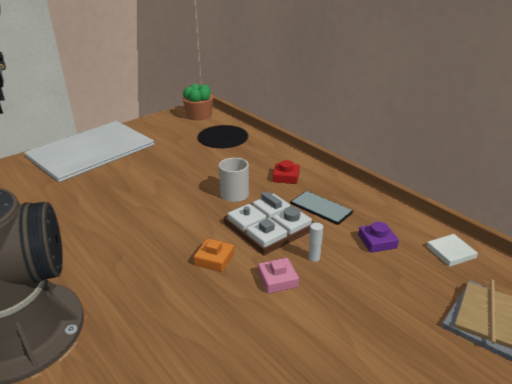

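The scene view shows the tray with four white pods: square key at about (217,170), small round (248,177), large round (207,196), bar (238,203). Possible confusions are the pink (180,146) and orange (238,136) square pods, the purple (123,228) and red (269,277) round pods, and the small round key (248,177). I choose the white pods in the tray. The side view agrees: round (292,214), bar (271,200), square (266,226), small (247,211).

```bash
cat > m.py <<'E'
from h import *
import sys
def keys(c,box,zlo=.045,zhi=.057):
    P=cloud(c);u0,u1,v0,v1=box
    m=np.zeros((384,512),np.uint8);Q=(P[...,2]>zlo)&(P[...,2]<zhi)
    m[v0:v1,u0:u1]=Q[v0:v1,u0:u1]
    n,l,st,ce=cv2.connectedComponentsWithStats(m)
    for i in range(1,n):
        if st[i,4]<12: continue
        p=P[l==i];r=ray(c,*ce[i],.051);e=np.ptp(p[:,:2],axis=0)
        w,V=np.linalg.eigh(np.cov(p[:,:2].T));print(ce[i].round(1),st[i,4],'depth',np.median(p,0).round(4),'ray',r.round(4),'ext',e.round(3),'axis',V[:,1].round(2),np.sqrt(w*12).round(3))
E
python3 - <<'E'
from m import *
c=cam('scene');keys(c,(185,270,155,228))
im=c['image'][145:240,140:330,::-1];cv2.imwrite('pics/crop.png',cv2.resize(im,None,fx=4,fy=4,interpolation=cv2.INTER_CUBIC))
# tray corners: pod tops rect
P=cloud(c);m=((abs(P[...,2]-.033)<.004)&(c['image'].min(2)>150)).astype(np.uint8);m[:155]=0;m[228:]=0;m[:,:185]=0;m[:,270:]=0
q=P[m>0][:,:2].astype(np.float32);print(cv2.minAreaRect(q))
print('side');c=cam('side');keys(c,(226,314,188,248))
for n in('mug',): pass
E
```

```text
[215.7 168.7] 120 depth [ 0.5508 -0.0955  0.0507] ray [ 0.551  -0.0955  0.051 ] ext [0.029 0.028] axis [-0.82  0.57] [0.029 0.03 ]
[246.2 175.5] 31 depth [ 0.5528 -0.0176  0.0509] ray [ 0.5535 -0.0177  0.051 ] ext [0.014 0.015] axis [0.17 0.99] [0.013 0.015]
[205.5 194.8] 197 depth [ 0.6289 -0.0985  0.0512] ray [ 0.6287 -0.0982  0.051 ] ext [0.04  0.038] axis [-0.94 -0.34] [0.035 0.036]
[236.9 202.2] 213 depth [ 0.6314 -0.0208  0.0507] ray [ 0.6314 -0.0209  0.051 ] ext [0.022 0.06 ] axis [0.04 1.  ] [0.021 0.061]
((0.5893063545227051, -0.05876097083091736), (0.14676989614963531, 0.1492832601070404), 88.25608825683594)
side
[271.5 197.9] 141 depth [ 0.6247 -0.0241  0.0509] ray [ 0.6245 -0.0246  0.051 ] ext [0.026 0.062] axis [0.02 1.  ] [0.022 0.063]
[246.4 208.5] 31 depth [ 0.5471 -0.0202  0.0505] ray [ 0.5471 -0.0208  0.051 ] ext [0.016 0.016] axis [-0.73 -0.68] [0.013 0.018]
[291.9 211.8] 153 depth [ 0.6214 -0.1026  0.0513] ray [ 0.6213 -0.102   0.051 ] ext [0.041 0.04 ] axis [-0.96 -0.28] [0.035 0.037]
[266.5 223.6] 116 depth [ 0.5437 -0.0989  0.0508] ray [ 0.5436 -0.099   0.051 ] ext [0.031 0.031] axis [-0.99 -0.17] [0.03  0.031]
[311.4 242.4] 16 depth [ 0.5728 -0.2147  0.0509] ray [ 0.573  -0.2149  0.051 ] ext [0.004 0.01 ] axis [-0.07  1.  ] [0.003 0.011]
```

View pics/crop.png

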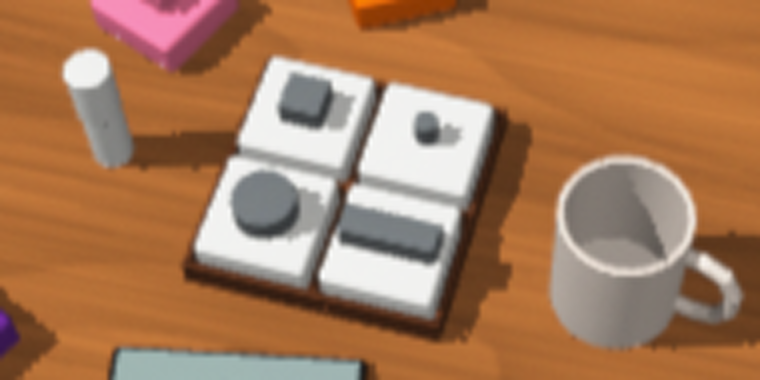

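Crop confirms: square top-left, small top-right, large round bottom-left, bar bottom-right (all white pods/grey keys). The cameras disagree by ~7 mm in x, so I'll go above with shut fingers and refine by the wrist camera.

>>> {"method": "drive_tool", "body": {
  "series": [
    [[-36, -31, 0], [0, 0, 0]],
    [[-36, -31, 0], [0, 0, 0]],
    [[-36, -31, 0], [0, 0, 0]],
    [[-36, -31, 0], [0, 0, 0]],
    [[-36, -31, 0], [0, 0, 0]],
    [[-36, -31, 0], [0, 0, 0]],
    [[-36, -31, 0], [0, 0, 0]],
    [[-36, -31, 0], [0, 0, 0]]
  ],
  "claw": -1,
  "squeeze": 10
}}

```text
time: 1.0
position: [0.3925, 0.2656, 0.2337]
orientation: [[-0.949, 0.314, 0.0], [0.314, 0.949, 0.0], [-0.0, 0.0, -1.0]]
wrist_force: [1.1, 0.9, -0.0]
gripper_width: 0.387
grasp_force: 0.0
```

>>> {"method": "drive_tool", "body": {
  "series": [
    [[-36, -31, 0], [0, 0, 0]],
    [[-36, -31, 0], [0, 0, 0]],
    [[-36, -31, 0], [0, 0, 0]],
    [[-36, -31, 0], [0, 0, 0]],
    [[-36, -31, 0], [0, 0, 0]],
    [[-36, -31, 0], [0, 0, 0]],
    [[-36, -31, 0], [0, 0, 0]],
    [[0, 0, 0], [0, 0, 0]]
  ]
}}

```text
time: 1.8
position: [0.565, -0.0221, 0.2331]
orientation: [[-0.948, 0.318, 0.001], [0.318, 0.948, -0.001], [-0.001, -0.0, -1.0]]
wrist_force: [0.4, 1.0, -0.1]
gripper_width: 0.009
grasp_force: 0.0
```

```bash
python3 - <<'E'
from m import *
s=arm.read_state();print(s['time'],s['position'],s['orientation'].round(4).tolist(),s['gripper_width'],s['wrist_force'])
c=cam('wrist');save(c,'w0.png');print(c['o'],c['hand_eye']);keys(c,(0,512,0,384))
E
```

```text
1.8 [ 0.56504062 -0.02213368  0.23311404] [[-0.948, 0.3182, 0.0008], [0.3182, 0.948, -0.0006], [-0.0009, -0.0004, -1.0]] 0.008769967794253883 [ 0.44891782  0.97139968 -0.09671186]
[0.49863783 0.00096077 0.38302312] [[-1.35536996e-04 -9.68341810e-01 -2.49627963e-01  7.01583518e-02]
 [ 9.99999704e-01 -3.20463788e-04  7.00168067e-04  7.08555249e-04]
 [-7.57998736e-04 -2.49627795e-01  9.68341567e-01 -1.49975731e-01]
 [ 0.00000000e+00  0.00000000e+00  0.00000000e+00  1.00000000e+00]]
[151.9  45.7] 356 depth [ 0.4117 -0.0725  0.0455] ray [ 0.4131 -0.0715  0.051 ] ext [0.034 0.032] axis [-0.98  0.2 ] [0.024 0.026]
[ 50.7 155.3] 242 depth [ 0.4761 -0.2147  0.0455] ray [ 0.4759 -0.2108  0.051 ] ext [0.03  0.031] axis [0.13 0.99] [0.023 0.027]
[ 52.1 145.5] 15 depth [ 0.467  -0.2079  0.0454] ray [ 0.4674 -0.2047  0.051 ] ext [0.005 0.006] axis [-0.32  0.95] [0.005 0.007]
[365.5 166.6] 271 depth [0.5858 0.0882 0.0513] ray [0.5902 0.0926 0.051 ] ext [0.058 0.057] axis [-0.7   0.71] [0.024 0.07 ]
[413.2 191.1] 465 depth [0.6376 0.1405 0.0512] ray [0.6317 0.1342 0.051 ] ext [0.058 0.058] axis [-0.
[... 218 characters left out ...]
-0.0934  0.051 ] ext [0.029 0.028] axis [0.2  0.98] [0.028 0.028]
[455.5 173.4] 46 depth [0.6268 0.1796 0.0499] ray [0.627  0.1799 0.051 ] ext [0.006 0.009] axis [-0.57  0.82] [0.003 0.008]
[284.5 225.9] 524 depth [ 0.6258 -0.0054  0.05  ] ray [ 0.6257 -0.006   0.051 ] ext [0.021 0.038] axis [0.21 0.98] [0.018 0.035]
[205.3 233.3] 41 depth [ 0.6068 -0.0911  0.0481] ray [ 0.6064 -0.0905  0.051 ] ext [0.007 0.019] axis [0.3  0.95] [0.003 0.018]
[100.8 244.5] 126 depth [ 0.5807 -0.2027  0.0519] ray [ 0.582  -0.2044  0.051 ] ext [0.025 0.018] axis [-0.93 -0.38] [0.01  0.026]
[400.  314.7] 419 depth [0.7788 0.0911 0.0456] ray [0.7742 0.0895 0.051 ] ext [0.035 0.038] axis [0.52 0.86] [0.028 0.034]
```

View pics/w0.png

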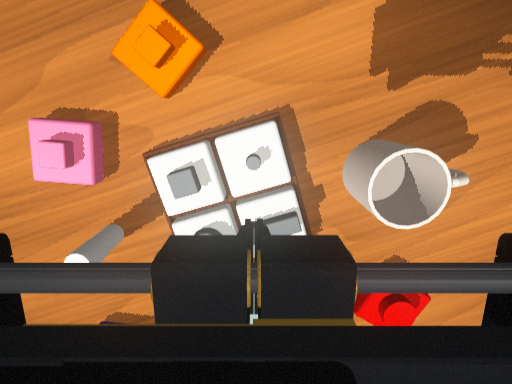

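Wrist view: square (183,183), small (253,163), round and bar partly hidden by the gripper. Its small/square points agree with the mean of the fixed views within 3–4 mm. Estimates: round (.6245,-.098), bar (.627,-.021), square (.547,-.095).

>>> {"method": "drive_tool", "body": {
  "series": [
    [[-27, -18, 0], [0, 0, 0]],
    [[-27, -18, 0], [0, 0, 0]],
    [[-27, -17, 0], [0, 0, 0]],
    [[0, 0, 40], [0, 0, 0]],
    [[0, 0, 40], [0, 0, 0]],
    [[0, 0, 40], [0, 0, 0]],
    [[0, 0, 30], [0, 0, 0]],
    [[0, 0, 0], [0, 0, 0]]
  ]
}}

```text
time: 2.65
position: [0.6209, -0.092, 0.0801]
orientation: [[-0.95, 0.313, -0.007], [0.313, 0.95, 0.002], [0.007, -0.0, -1.0]]
wrist_force: [-0.7, -0.6, -0.3]
gripper_width: 0.002
grasp_force: 0.0
```

```bash
python3 - <<'E'
from m import *
print(arm.read_state()['position'],arm.read_state()['wrist_force'])
c=cam('side');a=c['image'][160:260,200:340,::-1];b=cam('scene')['image'][140:240,150:290,::-1]
cv2.imwrite('pics/c1.png',cv2.resize(np.vstack([a,b]),None,fx=3,fy=3,interpolation=cv2.INTER_CUBIC))
E
```

```text
[ 0.62094632 -0.09198094  0.08005301] [-0.65100378 -0.58495372 -0.25935138]
```

View pics/c1.png

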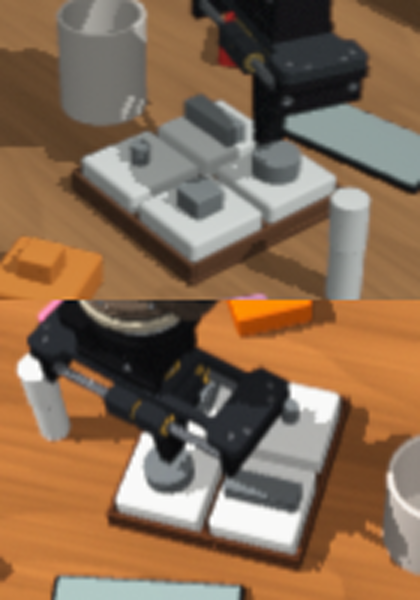

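The finger is above the round key (slightly off towards the tray middle). I'll correct it, then press in stages.

>>> {"method": "drive_tool", "body": {
  "series": [
    [[-5, -5, 0], [0, 0, 0]],
    [[0, 0, 4], [0, 0, 0]],
    [[0, 0, 4], [0, 0, 0]],
    [[0, 0, 2], [0, 0, 0]],
    [[0, 0, 2], [0, 0, 0]],
    [[0, 0, 2], [0, 0, 0]],
    [[0, 0, 2], [0, 0, 0]],
    [[0, 0, 0], [0, 0, 0]]
  ]
}}

```text
time: 3.55
position: [0.6263, -0.0999, 0.0675]
orientation: [[-0.949, 0.314, 0.0], [0.314, 0.949, 0.0], [0.0, 0.0, -1.0]]
wrist_force: [0.6, -0.0, 1.0]
gripper_width: 0.005
grasp_force: 0.9
```

>>> {"method": "drive_tool", "body": {
  "series": [
    [[0, 0, 1.5], [0, 0, 0]],
    [[0, 0, 1.5], [0, 0, 0]],
    [[0, 0, 1.5], [0, 0, 0]],
    [[0, 0, 1.5], [0, 0, 0]],
    [[0, 0, 0], [0, 0, 0]],
    [[0, 0, 0], [0, 0, 0]]
  ]
}}

```text
time: 4.15
position: [0.6263, -0.0999, 0.0616]
orientation: [[-0.949, 0.314, -0.0], [0.314, 0.949, 0.0], [0.0, 0.0, -1.0]]
wrist_force: [-1.1, 0.5, 1.7]
gripper_width: 0.003
grasp_force: 0.9
```

>>> {"method": "drive_tool", "body": {
  "series": [
    [[0, 0, 1], [0, 0, 0]],
    [[0, 0, 0.7], [0, 0, 0]],
    [[0, 0, 0], [0, 0, 0]],
    [[0, 0, 0], [0, 0, 0]]
  ]
}}

```text
time: 4.55
position: [0.6263, -0.0999, 0.0601]
orientation: [[-0.949, 0.314, 0.0], [0.314, 0.949, 0.0], [-0.0, 0.0, -1.0]]
wrist_force: [-0.6, 0.8, 4.6]
gripper_width: 0.005
grasp_force: 2.3
```

>>> {"method": "drive_tool", "body": {
  "series": [
    [[0, 0, 0.6], [0, 0, 0]],
    [[0, 0, 0], [0, 0, 0]],
    [[0, 0, 0], [0, 0, 0]]
  ]
}}

```text
time: 4.85
position: [0.6263, -0.0999, 0.0595]
orientation: [[-0.949, 0.314, 0.0], [0.314, 0.949, 0.0], [-0.0, 0.0, -1.0]]
wrist_force: [-2.1, -0.0, 6.0]
gripper_width: 0.003
grasp_force: 2.9
```

Past 3 N: on its stop. Lift and go to above the bar, then check.

>>> {"method": "drive_tool", "body": {
  "series": [
    [[0, 0, -12], [0, 0, 0]],
    [[0, 0, -13], [0, 0, 0]],
    [[8, 25, 0], [0, 0, 0]],
    [[8, 25, 0], [0, 0, 0]],
    [[8, 25, 0], [0, 0, 0]],
    [[0, 0, 0], [0, 0, 0]],
    [[0, 0, 0], [0, 0, 0]]
  ]
}}

```text
time: 5.55
position: [0.6273, -0.0209, 0.0851]
orientation: [[-0.95, 0.313, 0.001], [0.313, 0.95, -0.0], [-0.001, 0.0, -1.0]]
wrist_force: [-0.2, -0.1, 0.2]
gripper_width: 0.006
grasp_force: 0.0
```

```bash
python3 - <<'E'
from m import *
s=arm.read_state();print(s['position'],s['wrist_force'])
c=cam('side');keys(c,(226,314,188,248),.038,.057)
a=c['image'][160:260,200:340,::-1];b=cam('scene')['image'][140:240,150:290,::-1]
cv2.imwrite('pics/c2.png',cv2.resize(np.vstack([a,b]),None,fx=3,fy=3,interpolation=cv2.INTER_CUBIC))
E
```

```text
[ 0.62733581 -0.02094993  0.08511765] [-0.20154691 -0.06138192  0.22949121]
[234.9 188.3] 18 depth [0.5901 0.0817 0.0416] ray [0.5825 0.0701 0.051 ] ext [0.029 0.016] axis [-0.86  0.51] [0.006 0.033]
[271.6 199.2] 183 depth [ 0.6218 -0.0275  0.0498] ray [ 0.6205 -0.0295  0.051 ] ext [0.026 0.061] axis [-0.02  1.  ] [0.022 0.064]
[246.5 209.7] 46 depth [ 0.5473 -0.0212  0.049 ] ray [ 0.5439 -0.0249  0.051 ] ext [0.017 0.017] axis [0.59 0.81] [0.014 0.016]
[291.7 214.2] 146 depth [ 0.6231 -0.1013  0.0431] ray [ 0.614 -0.109  0.051] ext [0.038 0.039] axis [-0.82 -0.57] [0.035 0.037]
[266.6 224.8] 155 depth [ 0.5425 -0.1002  0.0501] ray [ 0.5408 -0.1026  0.051 ] ext [0.029 0.03 ] axis [-0.57  0.82] [0.03  0.033]
[311.4 243.9] 27 depth [ 0.5734 -0.2155  0.0462] ray [ 0.5694 -0.2185  0.051 ] ext [0.006 0.012] axis [0.02 1.  ] [0.005 0.011]
```

View pics/c2.png

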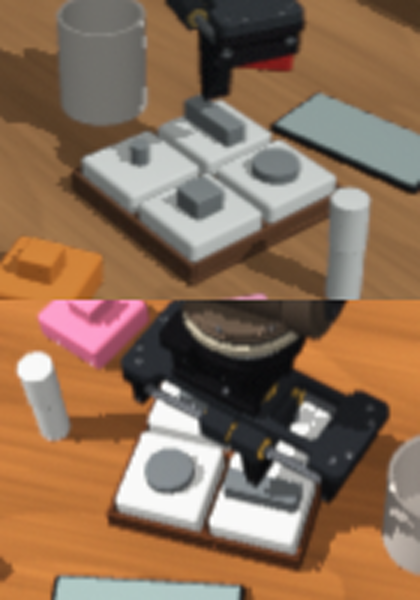

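Round key is down (43.1 mm, no other change); the tip stands above the bar's middle. Press the bar.

>>> {"method": "drive_tool", "body": {
  "series": [
    [[0, 0, 8], [0, 0, 0]],
    [[0, 0, 5], [0, 0, 0]],
    [[0, 0, 2], [0, 0, 0]],
    [[0, 0, 2], [0, 0, 0]],
    [[0, 0, 2], [0, 0, 0]],
    [[0, 0, 2], [0, 0, 0]],
    [[0, 0, 0], [0, 0, 0]]
  ]
}}

```text
time: 6.35
position: [0.6271, -0.0212, 0.0632]
orientation: [[-0.949, 0.314, 0.0], [0.314, 0.949, 0.0], [-0.0, 0.0, -1.0]]
wrist_force: [-0.4, -1.0, 2.1]
gripper_width: 0.009
grasp_force: 0.9
```

>>> {"method": "drive_tool", "body": {
  "series": [
    [[0, 0, 1.5], [0, 0, 0]],
    [[0, 0, 1.5], [0, 0, 0]],
    [[0, 0, 1], [0, 0, 0]],
    [[0, 0, 0], [0, 0, 0]],
    [[0, 0, 0], [0, 0, 0]]
  ]
}}

```text
time: 6.85
position: [0.6272, -0.0212, 0.0596]
orientation: [[-0.949, 0.314, 0.0], [0.314, 0.949, 0.0], [-0.0, 0.0, -1.0]]
wrist_force: [-0.9, -1.7, 5.6]
gripper_width: 0.008
grasp_force: 2.8
```

>>> {"method": "drive_tool", "body": {
  "series": [
    [[0, 0, -12], [0, 0, 0]],
    [[0, 0, -13], [0, 0, 0]],
    [[18, -32, 0], [0, 0, 0]],
    [[18, -32, 0], [0, 0, 0]],
    [[17, -31, 0], [0, 0, 0]],
    [[0, 0, 0], [0, 0, 0]],
    [[0, 0, 0], [0, 0, 0]]
  ]
}}

```text
time: 7.55
position: [0.5473, -0.0952, 0.0853]
orientation: [[-0.949, 0.316, 0.001], [0.316, 0.949, -0.0], [-0.001, 0.0, -1.0]]
wrist_force: [0.4, -0.7, -0.5]
gripper_width: 0.005
grasp_force: 0.0
```

```bash
python3 - <<'E'
from m import *
s=arm.read_state();print(s['position'],s['wrist_force'])
c=cam('side');keys(c,(226,314,188,248),.038,.057)
a=c['image'][160:260,200:340,::-1];b=cam('scene')['image'][140:240,150:290,::-1]
cv2.imwrite('pics/c3.png',cv2.resize(np.vstack([a,b]),None,fx=3,fy=3,interpolation=cv2.INTER_CUBIC))
E
```

```text
[ 0.54725054 -0.09516074  0.08534671] [ 0.35341602 -0.71100218 -0.54165177]
[233.7 188.3] 23 depth [0.5885 0.0833 0.0408] ray [0.5799 0.0721 0.051 ] ext [0.031 0.027] axis [-0.75  0.66] [0.008 0.038]
[246.4 209.7] 46 depth [ 0.5468 -0.0215  0.0484] ray [ 0.5439 -0.0249  0.051 ] ext [0.015 0.016] axis [-0.97 -0.24] [0.013 0.015]
[291.7 214.4] 150 depth [ 0.6218 -0.1017  0.0432] ray [ 0.6136 -0.1094  0.051 ] ext [0.039 0.042] axis [-0.75 -0.66] [0.035 0.038]
[266.5 224.7] 151 depth [ 0.5428 -0.1005  0.05  ] ray [ 0.5408 -0.1022  0.051 ] ext [0.032 0.031] axis [-0.58  0.81] [0.029 0.032]
[311.4 243.6] 27 depth [ 0.5732 -0.2148  0.0471] ray [ 0.5701 -0.2176  0.051 ] ext [0.005 0.013] axis [0.13 0.99] [0.004 0.013]
```

View pics/c3.png

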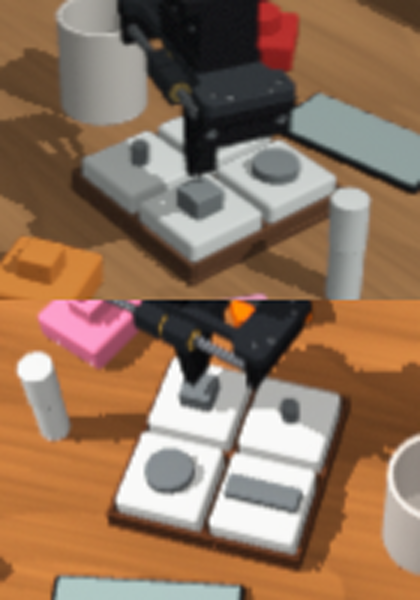

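The bar is visibly down (force passed 3 N) and the tip is over the square key. Press the square key.

>>> {"method": "drive_tool", "body": {
  "series": [
    [[0, 0, 8], [0, 0, 0]],
    [[0, 0, 5], [0, 0, 0]],
    [[0, 0, 2], [0, 0, 0]],
    [[0, 0, 2], [0, 0, 0]],
    [[0, 0, 2], [0, 0, 0]],
    [[0, 0, 2], [0, 0, 0]],
    [[0, 0, 0], [0, 0, 0]]
  ]
}}

```text
time: 8.35
position: [0.5469, -0.0947, 0.0632]
orientation: [[-0.949, 0.314, -0.0], [0.314, 0.949, 0.0], [0.0, 0.0, -1.0]]
wrist_force: [0.9, 1.9, 2.0]
gripper_width: 0.005
grasp_force: 0.9
```

>>> {"method": "drive_tool", "body": {
  "series": [
    [[0, 0, 1.5], [0, 0, 0]],
    [[0, 0, 1.5], [0, 0, 0]],
    [[0, 0, 1], [0, 0, 0]],
    [[0, 0, 0], [0, 0, 0]],
    [[0, 0, 0], [0, 0, 0]]
  ]
}}

```text
time: 8.85
position: [0.547, -0.0947, 0.0595]
orientation: [[-0.949, 0.314, 0.0], [0.314, 0.949, 0.0], [-0.0, 0.0, -1.0]]
wrist_force: [-1.0, 2.3, 6.2]
gripper_width: 0.009
grasp_force: 2.9
```

>>> {"method": "drive_tool", "body": {
  "series": [
    [[0, 0, -20], [0, 0, 0]],
    [[0, 0, -40], [0, 0, 0]],
    [[0, 0, -40], [0, 0, 0]],
    [[0, 0, -40], [0, 0, 0]],
    [[0, 0, -40], [0, 0, 0]],
    [[30, 0, 0], [0, 0, 0]],
    [[30, 0, 0], [0, 0, 0]],
    [[0, 0, 0], [0, 0, 0]]
  ]
}}

```text
time: 9.65
position: [0.4873, -0.075, 0.2395]
orientation: [[-0.949, 0.314, -0.001], [0.314, 0.949, 0.0], [0.001, -0.0, -1.0]]
wrist_force: [-0.0, -0.0, -0.1]
gripper_width: 0.004
grasp_force: 0.0
```

```bash
python3 - <<'E'
from m import *
s=arm.read_state();print(s['time'],s['position'],s['wrist_force'])
for n,b in(('side',(226,314,188,248)),('scene',(185,270,155,228))):
    print(n);c=cam(n);keys(c,b,.038,.057)
save(c,'end.png')
E
```

```text
9.65 [ 0.48729746 -0.07504428  0.23954124] [-0.00991114 -0.02948153 -0.12268279]
side
[233.6 188.5] 27 depth [0.5873 0.0829 0.0404] ray [0.5791 0.0716 0.051 ] ext [0.028 0.028] axis [-0.78  0.63] [0.01  0.037]
[271.5 200.4] 135 depth [ 0.6252 -0.024   0.0428] ray [ 0.6168 -0.0333  0.051 ] ext [0.025 0.061] axis [0.03 1.  ] [0.022 0.062]
[246.5 209.7] 46 depth [ 0.5469 -0.0207  0.0483] ray [ 0.5441 -0.0249  0.051 ] ext [0.017 0.018] axis [0.48 0.88] [0.014 0.016]
[291.8 214.3] 147 depth [ 0.6219 -0.1012  0.0433] ray [ 0.614  -0.1093  0.051 ] ext [0.039 0.039] axis [-0.82 -0.57] [0.035 0.038]
[266.5 226.2] 113 depth [ 0.5446 -0.0987  0.0429] ray [ 0.5371 -0.1066  0.051 ] ext [0.03  0.031] axis [-0.65  0.76] [0.03  0.031]
[311.4 243.6] 27 depth [ 0.5733 -0.2159  0.0476] ray [ 0.5701 -0.2178  0.051 ] ext [0.006 0.014] axis [0.17 0.99] [0.005 0.013]
scene
[216.  170.6] 114 depth [ 0.5511 -0.0954  0.0426] ray [ 0.5561 -0.0934  0.051 ] ext [0.031 0.029] axis [-0.96 -0.28] [0.028 0.03 ]
[246.  176.3] 44 depth [ 0.5548 -0.0177  0.05  ] ray [ 0.5558 -0.0175  0.051 ] ext [0.015 0.015] axis [-0.42  0.91] [0.014 0.016]
[205.9 196.4] 198 depth [ 0.6278 -0.0983  0.0427] ray [ 0.6328 -0.0959  0.051 ] ext [0.041 0.04 ] axis [-0.8 -0.6] [0.035 0.036]
[237.2 203.8] 200 depth [ 0.6309 -0.021   0.0425] ray [ 0.6354 -0.0192  0.051 ] ext [0.022 0.059] axis [0.02 1.  ] [0.021 0.06 ]
```

View pics/end.png

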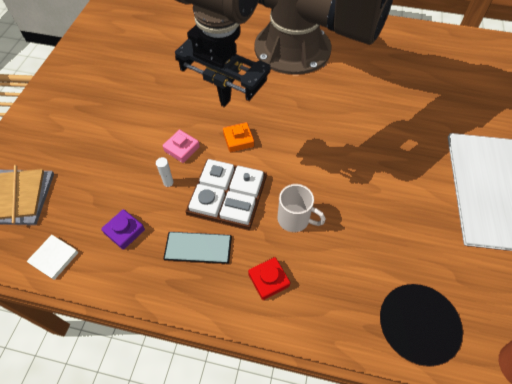

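Round, bar and square keys are all at about 43 mm and the small key is still up at about 50 mm. The mug (295,208), glue stick (164,172) and phone (198,248) are where they were.

```bash
python3 -c "
from workcell import arm;print(arm.job_done())"
```

```text
the job is handed in; nothing more can be done
None
```

The job is handed in: I pressed the large round, bar and square keys fully down in that order, left the small round key up, and the last camera view shows the mug, glue stick and phone where they were.

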